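# Kit the parts of one post-mounted iris into the fitted tray

## Task

Make up the kit for one post-mounted iris: set the slotted base plate, the short post holder, the shorter steel post and the iris each flat down in the tray insert that is cut to its shape, the holder standing upright and the iris with its lever in the slot. Set each one down gently rather than dropping it, and let go. The longer post and the taller post holder do not belong to the kit: leave them where they are.

Things in the scene. Friction and masses are not known exactly. Their poses are not given: they have to be found in the camera images.
- base_plate: Black slotted base plate, 50 x 75 mm (y is long), 10 mm thick, lying flat. Origin: centre of the underside. Pick it across the 50 mm width. Goes into insert_base.
- short_holder: The SHORT of two black post holders: upright tube 24 mm wide, 56 mm high over all, on a round foot 32 mm across, 6 mm high; bright thumbscrew to -y (to y = -20 mm) at 35 mm height. Origin: underside; the axis of tube and foot lies 4 mm to +y of it. Grip the tube across x at about 40 mm height. Its foot goes into insert_holder, any way round.
- medium_post: The SHORTER of two loose bright steel posts: 76 mm long (y), 13 mm thick, lying down. Origin: centre of the underside. Goes into insert_post, either way round.
- iris: Black iris diaphragm lying flat: ring 36 mm across, 8 mm thick, thin bright lever (4.4 mm) along -y. 52 mm long in all; origin: underside, midway along that length, so the ring's centre lies 8 mm to +y, the lever's tip 26 mm to -y. Grip the ring across x. Goes into insert_iris, lever to the insert's -y.
- long_post: Look-alike, not in the kit: steel post 101 mm long (y), 13 mm thick, lying down. Origin: centre of the underside. Leave it alone.
- tall_holder: Look-alike, not in the kit: black post holder 81 mm high, tube 24 mm wide, foot 32 mm across, axis 4 mm to +y of the origin (underside), thumbscrew to -y at 52 mm height. Leave it alone.
- insert_base: For the base plate: rectangular recess 60 mm (x) by 85 mm (y) about the origin. Fixed grey insert, pale floor, 83 x 93 mm (x, y), one of four in a tray. Origin: underside centre, 4 mm above the table; pocket floor z = 3 mm, raised ends z = 10 mm; finger channel along x, 36 mm wide, at floor level.
- insert_post: For the 76 mm post: straight slot 23 mm wide (x), 88 mm long (y) about the origin. Fixed grey insert, pale floor, 83 x 93 mm (x, y), one of four in a tray. Origin: underside centre, 4 mm above the table; pocket floor z = 3 mm, raised ends z = 10 mm; finger channel along x, 36 mm wide, at floor level.
- insert_holder: For the post holder's foot: round well 44 mm across about the origin. Fixed grey insert, pale floor, 83 x 93 mm (x, y), one of four in a tray. Origin: underside centre, 4 mm above the table; pocket floor z = 3 mm, raised ends z = 10 mm; finger channel along x, 14 mm wide, at floor level.
- insert_iris: For the iris: keyhole, a round well 46 mm across about the origin (ring) and a 14 mm wide slot to y = -42 mm (lever). Seated, the iris origin is at y = -8 mm. Fixed grey insert, pale floor, 83 x 93 mm (x, y), one of four in a tray. Origin: underside centre, 4 mm above the table; pocket floor z = 3 mm, raised ends z = 10 mm; finger channel along x, 34 mm wide, at floor level.
Not all that is in view belongs to the job. What is shaped like the iris but orange or pink is not meant.

How it is judged:
By the outcome, as a careful person would: the job done as asked, in the order asked, and still so for the second after the job is handed in, with the robot touching nothing.
It also fails if it takes over 96 s, if anything falls off the work surface, if the arm or the gripper's body presses on something with over 40 N, if the wrist force passes 120 N, or if a joint passes its speed limit or range.

## Robot

A 6-joint arm with a two-finger parallel gripper is mounted at the origin on a cart in front of the work surface, level with it; the furniture and walls round the work are solid. World frame = base frame: x ahead of the robot, y to its left, z up, the work surface at z = 0. Lengths are in m, angles in rad, forces in N, time in s.
With the tool pointing down it reaches from about 0.275 to 0.875 m from the base axis. Payload 12.5 kg.
Tool frame: the origin (TCP) lies on the centre line of the jaws, within the pads' length; the fingertips stand r.finger_overhang ahead of it and the grasp point (between the pads) lies 3 mm ahead of it (r.finger_overhang is the distance from the TCP to the fingertips, in m); z points along the fingers, y is the line along which they close (so a half turn about z gives the same grasp; the last joint's range is limited). The gripper opens to 85 mm and grips with 20 to 120 N. Pads are 22 mm wide; open, the fingers measure 114 mm over their backs; the gripper's body (76 mm by 85 mm) begins 54 mm behind the grasp point. The pads swing forward as they close: fully open they stand 13 mm farther back than shut.
Start: joints at [1.233, 0.351, 1.652, -0, 1.139, -0.085], TCP at [0.138, 0.533, 0.253] pointing down, gripper open.
Joint ranges: [-2.75, 2.75], [-0.79, 2.1], [0.01, 2.65], [-1.57, 4.71], [0.07, 3.14], [-2.87, 2.87]. Speed limits (rad/s): [2.22, 2.22, 2.79, 3.14, 3.14, 3.14].

## Interface

Orientations are given as a unit quaternion [x, y, z, w].
In Python, from cell import r, optics gives the robot as it stands. The module is installed in compiled form; this text tells all that it offers. Calls block until the motion is done:
- r.move_to(position, orientation): joint-space move of the TCP to a pose.
- r.move_linear(position, rot=None, vel=0.15): straight line of the TCP; rot=None keeps the orientation; vel is the mean speed in m/s.
- r.set_joints(angles): joint-space move.
- r.set_gripper(opening, squeeze=None): opening from 0.0 (shut) to 1.0 (fully open); squeeze is the grip in N (None keeps the last); returns when the fingers have stopped.
- r.sleep(seconds).
- r.inverse_kinematics(position, orientation): joint angles nearest the present ones, or None.
- optics.get_image(name): name is "scene" or "top" or "wrist"; returns a dict with "pixels" (384x512x3 uint8, red, green, blue), "depth" (384x512 float32, m along the optical axis (not along the pixel's ray), 0 where there is no reading), "fx", "fy", "cx", "cy" (pixels), "camera_from_world" (4x4, takes a point from world to camera coordinates); the wrist camera has in their place "mount" (4x4, takes a point from camera to tool coordinates, whose origin is the TCP and whose axes are the flange's). Camera axes: x right, y down, z forward; pixel columns grow to the right and rows downward; lengths in m; the calibration is good to about 2 mm. A picture is of the moment at which its call begins: read the wrist's pose just before it.
A pose or a line that the arm cannot do raises r.PlanningError and nothing moves.
- r.hand_in(): hands the job in; it is judged then, once.
Readings, each from a call of its own:
- r.current_t(): time.
- r.current_q(): joint angles.
- r.current_qvel(): joint speeds.
- r.current_effort(): joint torques, N m.
- r.current_tool_pos(): TCP position.
- r.current_ee_rot(): TCP orientation.
- r.current_contact_force(): force on the tool from outside, world axes, zero at the start.
- r.current_torque(): the same for the moment, N m.
- r.current_opening(): opening from 0.0 (shut) to 1.0 (fully open).
- r.current_finger_force(): force on a finger pad.
Only numpy, scipy, OpenCV 4.12 (cv2) and the standard library are available. Lean on these libraries where they do the work, as an engineer would, in place of code of your own. Each camera call takes 0.05 s, during which the arm holds its last target. There are 200 camera calls.

## Working session

There is one attempt and no reset: what is moved stays moved. The work goes in short steps, each a Python script; the robot and the scene stay as the last script left them, time stands still between calls to the robot, and variables do not carry over. Pictures are saved under pics/ and viewed, at most 14 in all, crops included, and the job is handed in when it is done.

```bash
mkdir -p pics; cat > h.py <<'E'
import numpy as np, cv2
from cell import r, optics
def save(im,name): cv2.imwrite('pics/'+name,cv2.cvtColor(im,cv2.COLOR_RGB2BGR))
def world(d):
    """world xyz map from depth of a fixed camera"""
    h,w=d['depth'].shape; u,v=np.meshgrid(np.arange(w),np.arange(h)); z=d['depth']
    p=np.stack([(u-d['cx'])/d['fx']*z,(v-d['cy'])/d['fy']*z,z],-1)
    T=np.linalg.inv(d['camera_from_world']); return p@T[:3,:3].T+T[:3,3]
def ray(d,u,v,h):
    T=np.linalg.inv(d['camera_from_world']); k=T[:3,:3]@np.array([(u-d['cx'])/d['fx'],(v-d['cy'])/d['fy'],1]); c=T[:3,3]
    return c+k*(h-c[2])/k[2]
E
python3 - <<'E'
from h import *
for n in('top','scene'):
    d=optics.get_image(n); np.save(n,d,allow_pickle=True); save(cv2.resize(d['pixels'],(800,600),interpolation=cv2.INTER_CUBIC),n+'1.png')
    print(n,d['fx'],d['cx'],d['cy'],np.linalg.inv(d['camera_from_world']).round(3).tolist(),(d['depth']>0).mean())
print(r.current_t(),r.finger_overhang,r.current_ee_rot())
E
```

```text
top 365.3138673068425 259.5739700866493 191.93836569485558 [[-0.002, -0.997, 0.08, 0.352], [-1.0, 0.002, -0.0, 0.321], [-0.0, -0.08, -0.997, 0.976], [0.0, 0.0, 0.0, 1.0]] 0.9961191813151041
scene 493.0410061694971 252.950484054812 188.4461681942815 [[0.748, -0.493, 0.446, -0.102], [-0.664, -0.564, 0.49, -0.263], [0.01, -0.663, -0.749, 0.969], [0.0, 0.0, 0.0, 1.0]] 0.9957224527994791
0.1 0.022 [ 1.26047878e-01  9.92024024e-01 -5.09749143e-04 -9.58025141e-05]
```

View pics/top1.png

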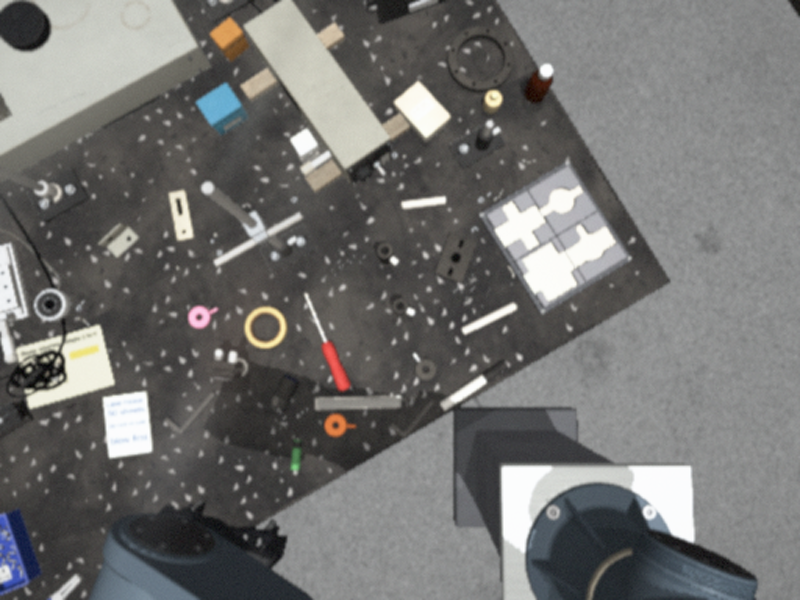

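View pics/scene1.png

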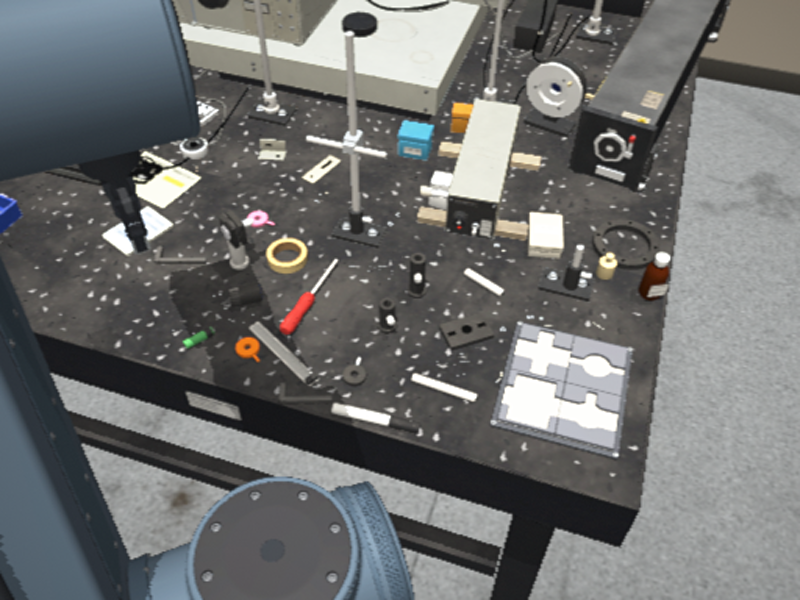

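The top view (800x600 pixels) gives these candidates:
- **Posts:** one at (424,203) looks shorter, one at (490,320) looks longer.
- **Holders:** one at (385,250) looks tall in the scene view, one at (400,303) looks short.
- **Iris:** black at (425,368). The orange one (336,425) and pink one (200,317) are decoys.
- **Base plate:** (457,257). The post's foot at (480,145) is not it.
- **Tray:** centred near (556,236), with the post slot at (520,228), holder well at (562,200), base recess at (550,270) and keyhole at (592,242).

Next I'll measure these and check them in a close crop.

```bash
python3 - <<'E'
from h import *
d=np.load('top.npy',allow_pickle=True).item(); W=world(d); im=d['pixels']
u0,v0,u1,v1=240,95,410,250
print('table z',np.median(W[200:215,300:340,2]))
hsv=cv2.cvtColor(im,cv2.COLOR_RGB2HSV)
z=W[...,2]; m=((z>0.005)&(z<0.12)).astype(np.uint8); 
n,lab,st,c=cv2.connectedComponentsWithStats(m)
for i in range(1,n):
    x,y,w,h,a=st[i]
    if a<25 or not(u0<c[i][0]<u1 and v0<c[i][1]<v1):continue
    P=W[lab==i]; print('blob',c[i].round(1),a,'xy',P[:,:2].mean(0).round(3),'zmax',np.percentile(P[:,2],95).round(4), 'rect',[np.round(q,3) for q in cv2.minAreaRect((P[:,:2]).astype(np.float32))])
# bright
b=(im.min(2)>170).astype(np.uint8)
n,lab,st,c=cv2.connectedComponentsWithStats(b)
for i in range(1,n):
    if st[i][4]<25 or not(u0<c[i][0]<u1 and v0<c[i][1]<v1):continue
    P=W[lab==i]; print('bright',c[i].round(1),st[i][4],P.mean(0).round(3),[np.round(q,3) for q in cv2.minAreaRect((P[:,:2]).astype(np.float32))])
save(cv2.resize(im[v0:v1,u0:u1],None,fx=3.8,fy=3.8,interpolation=cv2.INTER_CUBIC)[:600,:800],'crop1.png')
E
```

```text
table z 5.611795701626621e-05
blob [355.1 150.2] 4463 xy [0.541 0.066] zmax 0.0158 rect [array([0.54 , 0.065]), array([0.204, 0.185]), np.float64(31.267)]
blob [270.5 128.8] 131 xy [0.599 0.292] zmax 0.0146 rect [array([0.6  , 0.292]), array([0.013, 0.074]), np.float64(7.043)]
blob [291.1 164.2] 518 xy [0.503 0.237] zmax 0.012 rect [array([0.504, 0.237]), array([0.05 , 0.075]), np.float64(69.266)]
blob [246.8 162.4] 147 xy [0.5   0.354] zmax 0.0827 rect [array([0.499, 0.353]), array([0.034, 0.029]), np.float64(18.496)]
blob [256.8 196.5] 116 xy [0.415 0.329] zmax 0.0584 rect [array([0.415, 0.327]), array([0.039, 0.025]), np.float64(89.723)]
blob [312.1 203.1] 176 xy [0.399 0.182] zmax 0.0145 rect [array([0.4  , 0.182]), array([0.012, 0.099]), np.float64(26.344)]
blob [271.9 235.6] 122 xy [0.314 0.289] zmax 0.0103 rect [array([0.314, 0.289]), array([0.032, 0.034]), np.float64(89.749)]
blob [303.2 245.6] 305 xy [0.288 0.208] zmax 0.0175 rect [array([0.288, 0.207]), array([0.016, 0.13 ]), np.float64(33.557)]
bright [345.6 136.2] 1874 [0.578 0.09  0.013] [array([0.51 , 0.186]), array([0.098, 0.406]), np.float64(35.757)]
bright [270.9 129.1] 129 [0.599 0.291 0.011] [array([0.599, 0.292]), array([0.012, 0.073]), np.float64(7.043)]
bright [364.4 165.9] 1937 [0.498 0.042 0.013] [array([0.44, 0.14]), array([0.089, 0.402]), np.float64(30.564)]
bright [313.  203.5] 181 [0.398 0.181 0.015] [array([0.38 , 0.225]), array([0.018, 0.2  ]), np.float64(21.84)]
```

View pics/crop1.png

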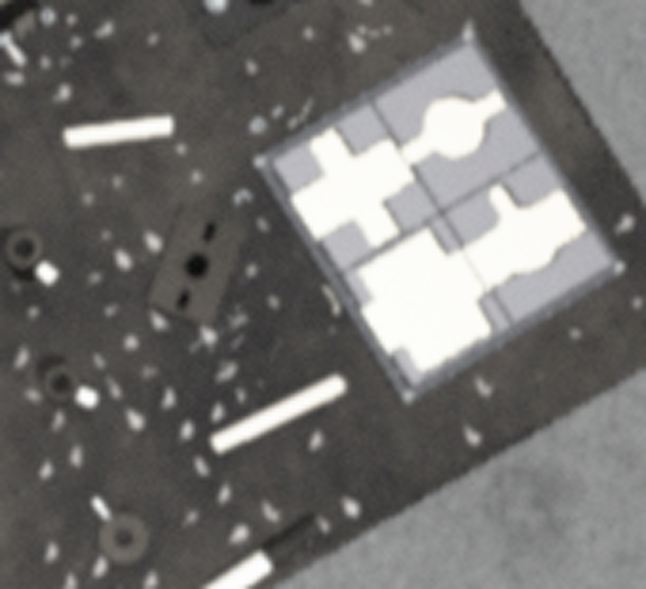

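The sizes confirm the choices. The posts are about 74 and 99 mm long and the holders about 83 and 58 mm high. The crop shows the iris lever pointing up-left and the keyhole's lever slot near crop pixel (500,195). Next I'll take a closer wrist view for precision and measure the tray.

```bash
cat >> h.py <<'E'
from scipy.spatial.transform import Rotation as R
def quat(th):
    y=np.array([np.cos(th),np.sin(th),0]); z=np.array([0,0,-1.]); return R.from_matrix(np.stack([np.cross(y,z),y,z],1)).as_quat()
def wrist():
    p,q=np.array(r.current_tool_pos()),np.array(r.current_ee_rot()); d=optics.get_image('wrist')
    T=np.eye(4);T[:3,:3]=R.from_quat(q).as_matrix();T[:3,3]=p
    d['camera_from_world']=np.linalg.inv(T@d['mount']); return d
def blobs(W,zlo,zhi,c,rad,amin=80):
    z=W[...,2]; m=((z>zlo)&(z<zhi)&(np.hypot(W[...,0]-c[0],W[...,1]-c[1])<rad)).astype(np.uint8)
    n,lab,st,cc=cv2.connectedComponentsWithStats(m); out=[]
    for i in range(1,n):
        if st[i][4]>=amin:
            P=W[lab==i]; rc=cv2.minAreaRect((P[:,:2]*1000).astype(np.float32)); out.append((st[i][4],P.mean(0).round(4),np.median(P[:,2]).round(4),np.round(rc[0],1),np.round(rc[1],1),round(rc[2],1)))
    return out
E
python3 - <<'E'
from h import *
r.move_to([0.50,0.07,0.32],quat(np.deg2rad(30)))
d=wrist(); np.save('w_tray',d,allow_pickle=True); print(r.current_t(),r.finger_overhang,r.current_opening(),d['mount'].round(3).tolist())
save(cv2.resize(d['pixels'],(800,600)),'wtray.png')
W=world(d)
print(blobs(W,.004,.03,(.54,.065),.16,500))
hsv=cv2.cvtColor(d['pixels'],cv2.COLOR_RGB2GRAY); 
b=((hsv>215)&(np.hypot(W[...,0]-.54,W[...,1]-.065)<.13)).astype(np.uint8)
n,lab,st,c=cv2.connectedComponentsWithStats(b)
for i in range(1,n):
    if st[i][4]>500: P=W[lab==i];print(st[i],c[i].round(1),P.mean(0).round(4))
E
```

```text
2.275 0.022 1.0033480742796221 [[0.001, -0.955, -0.297, 0.076], [1.0, 0.001, -0.0, -0.0], [0.001, -0.297, 0.955, -0.12], [0.0, 0.0, 0.0, 1.0]]
[(np.int32(13278), array([0.5351, 0.0674, 0.0099]), np.float64(0.008), array([538.7,  61.9]), array([204.1, 184.1]), 31.4)]
[ 276  121   53   51 1441] [301.9 145.6] [0.5559 0.1236 0.0088]
[ 217  122   55   98 4064] [244.3 168.1] [0.4948 0.0449 0.0099]
[274 173  40  47 978] [294.1 192.5] [0.5866 0.0519 0.0127]
```

View pics/wtray.png

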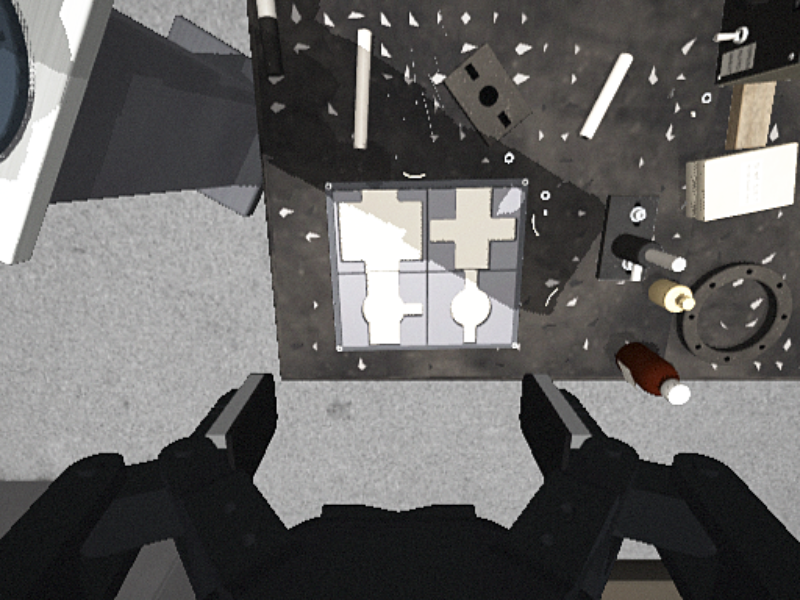

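The wrist view shows the tray square to the image, with corners near (328,185) and (518,347):
- base recess (380,227)
- post cross (472,228)
- holder well (470,307)
- keyhole well (383,308), with its slot to the right, so the insert's -y points at about 31° in world

I'll check the insert centres by casting rays.

```bash
python3 - <<'E'
from h import *
d=np.load('w_tray.npy',allow_pickle=True).item()
t=np.load('top.npy',allow_pickle=True).item(); s=1.5625
th=np.deg2rad(31.4+180); y=np.array([np.cos(th),np.sin(th)]); x=np.array([y[1],-y[0]])
c=np.array([.5394,.0635])
for n,sx,sy,u,v,ut,vt in(('base',1,1,380,227,424,300),('post',1,-1,472,228,353,190),('holder',-1,-1,470,307,457,127),('iris',-1,1,383,308,525,237)):
    print(n,(c+sx*.0415*x+sy*.0465*y).round(4),ray(d,u/s,v/s,.007)[:2].round(4),'top',ray(t,ut/3.8+240,vt/3.8+95,.007)[:2].round(4))
W=world(d)
# rim height & insert raised height profile
m=np.hypot(*(W[...,:2]-c).transpose(2,0,1))<.15
L=(W[...,:2]-c)@np.stack([x,y],1)
for a,b in(((-.0,.0),(0,0)),):pass
for lo in np.arange(.080,.106,.003):
    k=m&(abs(L[...,1])>lo)&(abs(L[...,1])<lo+.003)&(abs(L[...,0])<.07); print('y',lo.round(3),np.median(W[k][:,2]).round(4))
for lo in np.arange(.072,.1,.003):
    k=m&(abs(L[...,0])>lo)&(abs(L[...,0])<lo+.003)&(abs(L[...,1])<.08); print('x',lo.round(3),np.median(W[k][:,2]).round(4))
print(blobs(W,.004,.02,(.503,.237),.05),blobs(W,.004,.02,(.6,.292),.06))
E
```

```text
base [0.4781 0.0747] [0.4745 0.0769] top [0.4772 0.0754]
post [0.5575 0.1231] [0.5568 0.1235] top [0.5557 0.1239]
holder [0.6007 0.0523] [0.6017 0.0506] top [0.6009 0.0492]
iris [0.5213 0.0039] [0.5203 0.0021] top [0.5218 0.0031]
y 0.08 0.3551
y 0.083 0.3512
y 0.086 0.3639
y 0.089 0.3751
y 0.092 0.3679
y 0.095 0.3682
y 0.098 0.3682
y 0.101 0.365
y 0.104 0.0001
x 0.072 0.0134
x 0.075 0.0132
x 0.078 0.0134
x 0.081 0.0076
x 0.084 0.0066
x 0.087 0.0065
x 0.09 0.0054
x 0.093 0.0003
x 0.096 -0.0
x 0.099 0.0001
[(np.int32(1944), array([0.5007, 0.2339, 0.0095]), np.float64(0.0095), array([501.6, 234. ]), array([50.5, 75. ]), 69.0)] [(np.int32(524), array([0.5964, 0.2883, 0.0109]), np.float64(0.0113), array([597.5, 287.7]), array([12.8, 76. ]), 7.3)]
```

Each insert centre agrees within 3 mm across the tray layout, wrist and top views, and the tray rim is low at about 7 mm. Starting with the base plate.

```bash
cat >> h.py <<'E'
TR=np.deg2rad(31.4)  # insert -y direction
INS=dict(base=(.4775,.0752),post=(.557,.1232),holder=(.6008,.0515),iris=(.5213,.0035))
F=lambda: np.array(r.current_contact_force())
def hover(xy,th,z=.18): r.move_to([xy[0],xy[1],z],quat(th))
def pick(xy,th,z,pre,squeeze=40):
    r.set_gripper(pre); hover(xy,th,max(.12,z+.06)); f0=F()
    for h in(z+.012,z+.006,z+.003,z):
        r.move_linear([xy[0],xy[1],h],vel=.12 if h>z+.01 else .03)
        if abs(F()-f0).max()>6: print('CONTACT at',h,F()-f0); return False
    r.set_gripper(0.,squeeze); print('grip',r.current_opening(),r.current_finger_force(),'F',(F()-f0).round(1),r.current_t())
    return True
def lift(z=.16):
    p=r.current_tool_pos(); r.move_linear([p[0],p[1],z],vel=.15); print('held',r.current_opening(),r.current_finger_force(),F().round(1))
def place(xy,th,z,rel,up=.16):
    """z: nominal TCP height for object on floor"""
    hover(xy,th,max(.12,z+.06)); r.move_linear([xy[0],xy[1],z+.004],vel=.12); r.sleep(.2); f0=F()
    for h in np.arange(z+.003,z-.003,-.001):
        r.move_linear([xy[0],xy[1],h],vel=.02); f=F()-f0
        if abs(f[2])>3 or np.hypot(f[0],f[1])>4: break
    print('down at dz',round(h-z,4),f.round(1)); r.set_gripper(rel); r.sleep(.1)
    r.move_linear([xy[0],xy[1],z+.03],vel=.06); r.move_linear([xy[0],xy[1],max(up,z+.07)],vel=.2); print('t',r.current_t())
E
python3 - <<'E'
from h import *
th=np.deg2rad(69.2)
hover((.502,.235),th,.19); W=world(wrist()); B=blobs(W,.004,.02,(.503,.236),.05); print(B)
xy=B[0][3]/1000
assert len(B)==1 and abs(xy-[.502,.2355]).max()<.006
a=np.deg2rad(B[0][5] if B[0][4][0]<B[0][4][1] else B[0][5]-90); a=th+(a-th+np.pi/2)%np.pi-np.pi/2; print(np.rad2deg(a))
if pick(xy,a,.023,.78): lift()
E
```

```text
[(np.int32(2742), array([0.5003, 0.235 , 0.0094]), np.float64(0.0095), array([502. , 234.2]), array([50. , 75.7]), 68.8)]
68.8
grip 0.5676463570983172 41.274853348731995 F [-2.2 -1.2  5.7] 5.9167
held 0.5709621641623396 41.50739908218384 [-0.2 -1.  -2.6]
```

```bash
python3 - <<'E'
from h import *
place(INS['base'],TR+np.pi/2,.030,.72,.2)
xy=(.413,.327); hover(xy,np.deg2rad(153),.21)
d=wrist(); W=world(d); np.save('w_h',d,allow_pickle=True)
print(blobs(W,.050,.065,xy,.05,30)); print('low',blobs(W,.004,.012,xy,.05,30))
g=d['pixels'].min(2); m=(g>150)&(W[...,2]>.02)&(W[...,2]<.05)&(np.hypot(W[...,0]-xy[0],W[...,1]-xy[1])<.05); print('screw',m.sum(),W[m].mean(0).round(4))
save(d['pixels'],'wh.png'); print(r.current_t())
E
```

```text
down at dz 0.0 [-2.4 -0.4  7.3]
t 12.05
[(np.int32(339), array([0.4152, 0.3288, 0.0555]), np.float64(0.0557), array([415.2, 329.1]), array([24. , 23.8]), 64.5)]
low [(np.int32(48), array([0.4236, 0.3191, 0.0064]), np.float64(0.006), array([424.5, 319.7]), array([20.1,  5.3]), 41.0), (np.int32(56), array([0.403 , 0.329 , 0.0062]), np.float64(0.006), array([403.2, 330.4]), array([23.5,  6. ]), 88.5)]
screw 88 [0.4077 0.3118 0.0391]
13.1167
```

View pics/wh.png

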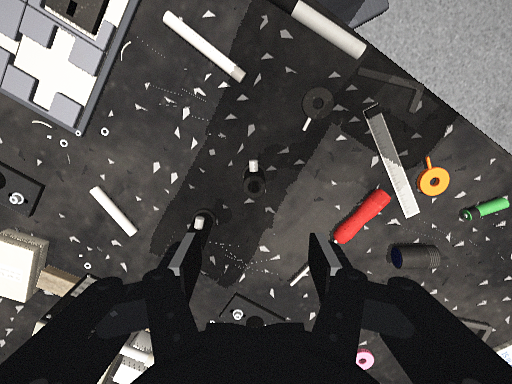

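The wrist view shows the short holder at (253,175) with its screw pointing up-image. The tall holder at (200,222) is 88 mm away and clear of the grasp. The measured top is at 56 mm and the tube is 24 mm wide, so this is the short holder.

```bash
python3 - <<'E'
from h import *
th=np.deg2rad(156.2)
if pick((.4152,.3290),th,.043,.52,40):
    lift(.18); assert r.current_opening()>.2
    place(INS['holder'],TR-np.pi/2,.050,.50,.2)
    xy=(.598,.289); hover(xy,np.deg2rad(7),.2)
    d=wrist(); W=world(d); print(blobs(W,.004,.02,xy,.055)); print(r.current_t())
    save(d['pixels'],'wp.png')
E
```

```text
grip 0.2763887216528836 39.2472718533827 F [-1.8 -0.3  0.8] 15.725
held 0.2835851569841124 39.30527455784613 [ 0.1 -0.1 -1.7]
down at dz -0.001 [-5.   0.2 14.3]
t 23.4583
[(np.int32(666), array([0.5977, 0.2906, 0.0114]), np.float64(0.0117), array([597.7, 288.7]), array([12.1, 74.8]), 7.2)]
24.45
```

View pics/wp.png

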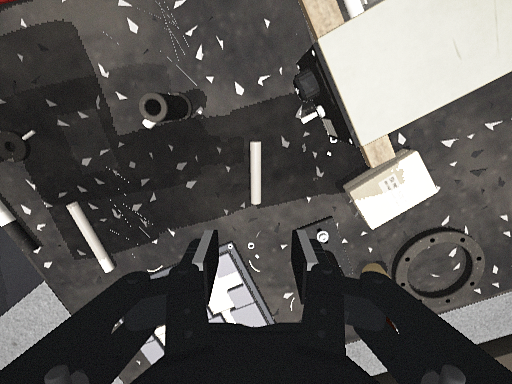

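The post is at (255,172), alone and 75 mm long as measured, so it is the shorter one. The tray is partly hidden by the gripper.

```bash
python3 - <<'E'
from h import *
if pick((.5977,.2889),np.deg2rad(7.2),.024,.36,40):
    lift(.16); assert r.current_opening()>.08
    place(INS['post'],TR-np.pi/2,.031,.33,.2)
    xy=(.314,.289); hover(xy,np.deg2rad(33+90),.19)
    d=wrist(); W=world(d); print(blobs(W,.005,.02,xy,.045)); print(blobs(W,.0015,.02,xy,.06)); print(r.current_t()); np.save('w_i',d,allow_pickle=True)
    save(d['pixels'],'wi.png')
E
```

```text
grip 0.1358701874336925 40.06257355213165 F [ 0.3 -0.5  0.4] 27.1417
held 0.133639903245984 39.83101665973663 [-0.8  0.1 -0.7]
down at dz 0.0 [-0.1 -0.4  4.3]
t 33.025
[(np.int32(701), array([0.3124, 0.2872, 0.0078]), np.float64(0.0078), array([317.1, 287.5]), array([46.3, 35.7]), 5.5)]
[(np.int32(740), array([0.3125, 0.2872, 0.0076]), np.float64(0.0078), array([318.1, 287.8]), array([48.8, 35.8]), 10.5)]
35.35
```

View pics/wi.png

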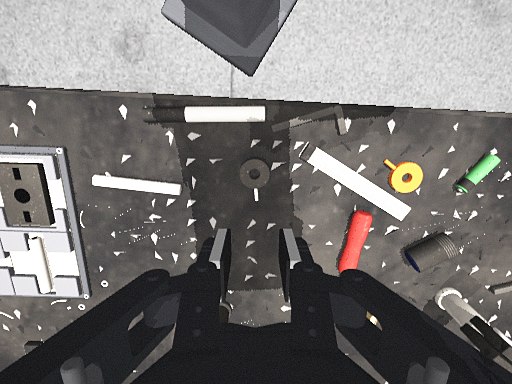

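The iris ring is at (255,173) with its lever towards (257,198). The metal bar starts near (305,150), about 54 mm away and clear. The base plate and post appear seated in the tray at the left edge.

```bash
python3 - <<'E'
from h import *
d=np.load('w_i.npy',allow_pickle=True).item(); W=world(d); g=d['pixels'].max(2)
near=np.hypot(W[...,0]-.3125,W[...,1]-.2872)<.05
ring=near&(W[...,2]>.005)&(g<130); (c,rad)=cv2.minEnclosingCircle((W[ring][:,:2]*1000).astype(np.float32))
lev=near&(W[...,2]>.0015)&(g>150)&(np.hypot(W[...,0]-c[0]/1e3,W[...,1]-c[1]/1e3)>.018)
l=W[lev].mean(0); rc=cv2.minAreaRect((W[ring][:,:2]*1000).astype(np.float32)); c=np.array(c)/1e3; a=np.arctan2(*(l[:2]-c)[::-1])
print(c,rad,rc,l.round(4),lev.sum(),np.rad2deg(a))
assert abs(rad-18)<2 and abs(c-[.3125,.2872]).max()<.006 and abs(np.rad2deg(a)-33)<10
if pick(c,a+np.pi/2,.0235,.60,35):
    lift(.16); assert r.current_opening()>.3
    place(INS['iris'],TR+np.pi/2,.0305,.52,.2)
    r.move_to([.43,.08,.33],quat(np.deg2rad(30)))
    d=wrist(); save(cv2.resize(d['pixels'][60:300,150:400],None,fx=2.4,fy=2.4,interpolation=cv2.INTER_CUBIC),'end.png'); W=world(d); np.save('w_e',d,allow_pickle=True)
    t=optics.get_image('top'); save(cv2.resize(t['pixels'][95:250,240:410],None,fx=3.8,fy=3.8,interpolation=cv2.INTER_CUBIC),'endtop.png'); print(r.current_t())
E
```

```text
[0.31247281 0.28718225] 49.99440383911133 ((311.1695251464844, 286.4916076660156), (35.71267318725586, 99.26761627197266), 33.38689041137695) [0.3124 0.2967 0.1248] 114 90.67093729261832Traceback (most recent call last):
  File "<stdin>", line 8, in <module>
AssertionError
```

```bash
cat > iris.py <<'E'
from h import *
d=np.load('w_i.npy',allow_pickle=True).item(); W=world(d); g=d['pixels'].max(2)
near=(np.hypot(W[...,0]-.3125,W[...,1]-.2872)<.05)&(W[...,2]<.015)
ring=(near&(W[...,2]>.005)&(g<130)).astype(np.uint8)
n,lab,st,_=cv2.connectedComponentsWithStats(ring); ring=lab==1+np.argmax(st[1:,4])
rc=cv2.minAreaRect((W[ring][:,:2]*1000).astype(np.float32)); c,rad=cv2.minEnclosingCircle((W[ring][:,:2]*1000).astype(np.float32)); c=np.array(c)/1e3
dist=np.hypot(W[...,0]-c[0],W[...,1]-c[1])
lev=near&(W[...,2]>.0015)&(g>150)&(dist>.017)&(dist<.036)
l=W[lev].mean(0); a=np.arctan2(*(l[:2]-c)[::-1])
print(c.round(4),rad,rc,l.round(4),lev.sum(),np.rad2deg(a))
assert abs(rad-18)<2 and abs(c-[.3125,.2872]).max()<.006 and abs(np.rad2deg(a)-33)<10
if pick(c,a+np.pi/2,.0235,.60,35):
    lift(.16); assert r.current_opening()>.3
    place(INS['iris'],TR+np.pi/2,.0305,.52,.2)
    r.move_to([.43,.08,.33],quat(np.deg2rad(30)))
    d=wrist(); save(cv2.resize(d['pixels'][60:300,150:400],None,fx=2.4,fy=2.4,interpolation=cv2.INTER_CUBIC),'end.png'); np.save('w_e',d,allow_pickle=True)
    t=optics.get_image('scene'); save(cv2.resize(t['pixels'][190:300,210:420],None,fx=3.6,fy=3.6,interpolation=cv2.INTER_CUBIC),'endsc.png'); print(r.current_t())
E
python3 iris.py
```

```text
[0.3117 0.2868] 18.12410545349121 ((311.6885070800781, 286.422607421875), (34.793663024902344, 34.89350891113281), 34.36567306518555) [0.3308 0.3019 0.0056] 44 38.38588228259618
grip 0.38401160486354496 34.23776100156829 F [-1.8 -0.1  4.9] 38.0917
held 0.3834562677735043 34.783119591884315 [ 0.3 -1.2 -0.6]
down at dz 0.0 [-1.9  0.   5.4]
t 44.4167
46.0667
```

View pics/end.png

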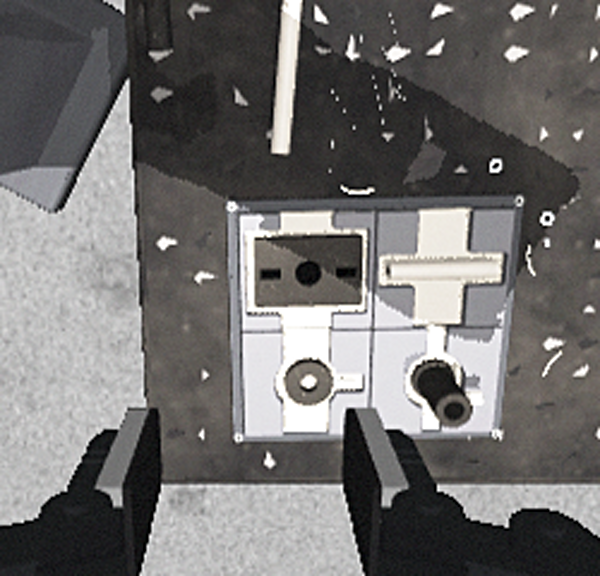

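View pics/endsc.png

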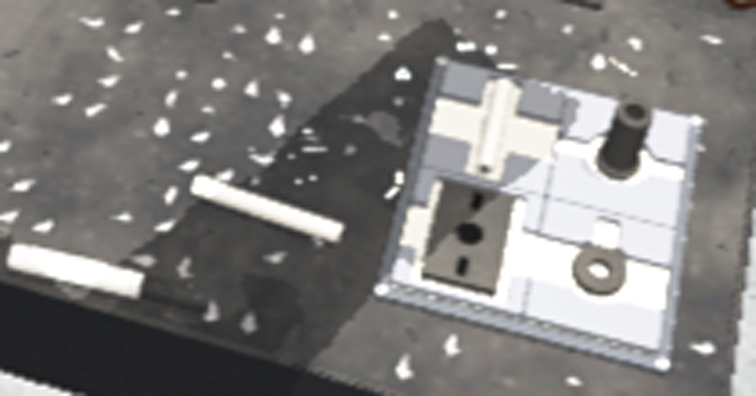

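All four parts look seated: base plate (308,272), post (443,267), iris (308,381) with its lever in the slot (345,381), and holder foot (437,380). I'll check heights and uprightness, then hand in.

```bash
python3 - <<'E'
from h import *
d=np.load('w_e.npy',allow_pickle=True).item(); W=world(d)
y=-np.array([np.cos(TR),np.sin(TR)]); x=np.array([y[1],-y[0]])
for n,zl,zh in(('base',.0152,.03),('post',.0155,.03),('holder',.055,.08),('iris',.0115,.03)):
    c=np.array(INS[n])
    for b in blobs(W,zl,zh,c,.03 if n in('holder','iris') else .045,60):
        print(n,b,'off',((b[3]/1e3-c)@np.stack([x,y],1)).round(4))
    k=np.hypot(*(W[...,:2]-c).transpose(2,0,1))<.03; 
    if n in('base','post'): z=W[k][:,2]; print('  z95',np.percentile(z,[10,50,95]).round(4))
    for q in([-.02,0],[.02,0],[0,.03],[0,-.03]):
        if n=='base':
            p=c+q[0]*x+q[1]*y; print('  ',q,np.median(W[np.hypot(*(W[...,:2]-p).transpose(2,0,1))<.004][:,2]).round(4))
    if n=='post' :
        for s in(-.03,-.015,0,.015,.03):
            p=c+s*y; print('  post',s,np.percentile(W[np.hypot(*(W[...,:2]-p).transpose(2,0,1))<.008][:,2],90).round(4))
E
```

```text
base (np.int32(1250), array([0.4767, 0.0748, 0.0166]), np.float64(0.0166), array([476.8,  74.4]), array([74.2, 50.2]), 31.9) off [-0.0003  0.001 ]
  z95 [0.0162 0.3657 0.3864]
   [-0.02, 0] 0.0168
   [0.02, 0] 0.3634
   [0, 0.03] 0.0166
   [0, -0.03] 0.0166
post (np.int32(318), array([0.5558, 0.1227, 0.0185]), np.float64(0.0186), array([556.4, 122.6]), array([74.1, 12.2]), 30.8) off [-0.0002  0.0008]
  z95 [0.0062 0.0078 0.0198]
  post -0.03 0.0199
  post -0.015 0.0199
  post 0 0.0204
  post 0.015 0.0201
  post 0.03 0.0201
holder (np.int32(184), array([0.5987, 0.0512, 0.0617]), np.float64(0.0625), array([599.6,  50.7]), array([24.6, 24.2]), 80.2) off [-0.0001  0.0014]
iris (np.int32(71), array([ 0.5   , -0.0084,  0.0139]), np.float64(0.0139), array([500.8,  -9.1]), array([ 8.9, 43.2]), 30.9) off [-0.0001  0.0241]
iris (np.int32(302), array([0.522 , 0.0042, 0.0148]), np.float64(0.015), array([523.1,   7. ]), array([43.6, 35.8]), 64.3) off [ 0.002  -0.0034]
```

Heights match seated values: base 17 mm, post 20 mm, holder top 63 mm and iris 15 mm. All are level and centred within 2 mm.

```bash
python3 -c "
from h import *
print(r.hand_in(), r.current_t())"
```

```text
the job is handed in; nothing more can be done
the job is handed in; nothing more can be done
```

I set the base plate, short holder, shorter post and iris down gently in their inserts, in that order. All four measured flat and centred to about 2 mm, with the arm clear by 46 s; I left the long post and tall holder alone, and the job is handed in.

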